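# Ruler out of the desk box

### The job

Lift the wooden ruler up and off the two hooks inside the desk box, tilt it and bring it out through the narrow opening in the box's top, end first. Finish holding it still in the gripper, the whole ruler in the air at least 3 cm higher than the top of the box and touching nothing else. Leave the rabbit, pencil holder, eraser and bookmark where they are.

Things in the scene. Friction and masses are not known exactly. Their poses are not given: they have to be found in the camera images.
- desk_box: Fixed wooden box, 300 (x) x 190 (y) x 170 mm high, -y side of clear plastic. Origin: centre of its underside, z up. Its 8 mm thick top is fixed, with one opening at x -20..+115, y -80..+80 mm in the box frame; it is hollow under the top (inside x -142..142, y -87..87, z 10..162 mm). The ruler hangs inside on two hooks.
- hook_head (a point): Top of the upturned tip of the hook under the ruler's +x part, at box x +90, y +4, z 109 mm. The hook is 6 mm steel wire: a level arm (upper side at z 101 mm) from the box's +y wall towards -y, ending in this tip. The ruler comes off lifted over both tips, then moved to -y past them.
- hook_tail (a point): The same on the second hook, at box x -80, y +4, z 109 mm, under the boarded part of the top. Its arm keeps the ruler's tail from dipping while the ruler is still above it.
- ruler: Plain wooden ruler, 220 long (x), 8 thick (y), 28 mm wide (z), 50 g. Origin: middle of its lower edge, z up. It sits level on edge in the hooks, lower edge at z 101 mm, x along the box's x, at box y about +12; its -x half is hidden under the boarded top. Longer than the opening even cornerwise: it comes out only tilted (about 40 degrees), +x end up and first.
- ruler_head (a point): Middle of the ruler's +x end (the end seen in the opening), 110 mm from the ruler's middle, half-way up its width.
- ruler_tail (a point): Middle of the ruler's -x end (the end under the boarded top), half-way up its width.
- opening (a point): Centre of the opening (135 x 160 mm) at the level of the top of the box, 170 mm above the table; axes as the box.
- rabbit: White ceramic rabbit figurine, 52 mm across, 97 mm tall, on the table at the box's +y side; bystander. Origin: centre of its underside.
- pencil_holder: Cylindrical plastic pencil holder on a rotating round base of 84 mm diameter, 101 mm tall, pencils to 141 mm, on the table at the box's +y side; bystander. Origin: centre of the base's underside.
- eraser: Purple silicone eraser, 45 x 22 x 13 mm, on the table at the box's -y side; bystander. Origin: centre of its underside.
- bookmark: Flat stainless steel spoon-shaped bookmark, 110 mm long, 4 mm thick, lying at the box's -y side; bystander. Origin: on its underside near the middle.
There are look-alikes about, which are no part of the job. Several things have the shape of the ruler; the one meant has the colours described above.

How it is judged:
By the outcome, as a careful person would: the job done as asked, in the order asked, and still so for the second after the job is handed in, while the arm keeps its last pose, push and grip.
It also fails if it takes over 40 s, if anything falls off the work surface, if the arm or the gripper's body presses on something with over 40 N, if the wrist force passes 120 N, or if a joint passes its speed limit or range.

### The arm

A 6-joint arm with a two-finger parallel gripper is mounted at the origin on the work surface. World frame = base frame: x ahead of the robot, y to its left, z up, the work surface at z = 0. Lengths are in m, angles in degrees, forces in N, time in s.
With the tool pointing down it reaches from about 0.4 to 0.825 m from the base axis. Payload 7 kg.
Tool frame: the origin (TCP) lies on the centre line of the jaws, within the pads' length; the fingertips stand 11 mm ahead of it and the grasp point (between the pads) lies 8 mm behind it; z points along the fingers, y is the direction in which the jaws open and shut (so a half turn about z gives the same grasp; the last joint's range is limited). The gripper opens to 88 mm and grips with 3 to 60 N. Pads are 19 mm wide; open, the fingers measure 130 mm over their backs; the gripper's body (78 mm by 193 mm) begins 47 mm behind the grasp point.
Start: joints at [85.606, 20.546, 0.682, 0, -70.136, -16.507], TCP at [0.241, 0.631, 0.238] pointing down, gripper open.
Joint ranges: [-176.03, 176.03], [-82.01, 121.73], [-58.28, 71.71], [-173.87, 95.51], [-174.79, -0.11], [-173.66, 173.66]. Speed limits (degrees/s): [136.94, 136.94, 172.46, 180, 180, 180].

### API

Orientations are given as [roll, pitch, yaw] about the fixed x, y, z axes, in that order (R = Rz(yaw) Ry(pitch) Rx(roll)).
In Python, from plant import ctrl, cams, order gives the robot as it stands.
- The arm moves only by the tool jog_arm, never from a script. Its argument "motion" is a list of rows, each an object with "offset": the shift along the tool's x, y, z in mm, a list of three; "roll": the turn about the tool's z in rad; "hand": the finger opening in mm, from 0 to 87.6. A call has 1 to 20 rows; each row is the pose to reach, as a shift and turn from the pose commanded when the call began, along the tool's axes at that moment; what a row does not reach only later rows make up. A row lasts 1/12 s, in which the tool goes at most 41.7 mm and 7.16 degrees, less where a joint would pass 70% of its speed; a pose out of reach is approached as far as the arm can. A call with a gripper value outside its range is refused whole. The fingers move at their own pace and stop on an object; the grip force is fixed at half the most. Time passes only in rows, so rows that repeat a pose let the fingers close. It gives the time, the measured TCP pose, the force and the opening at its end, in the units of the state.
- ctrl.get_obs(): the state, without advancing time (a new reading comes with each control period).
- cams.snapshot(name): name is "scene" or "top"; returns a dict with "img" (384x512x3 uint8, red, green, blue), "K" (3x3 intrinsics, pixels), "D" ([k1, k2, p1, p2, k3] as OpenCV has them; the pictures are not rectified), "cam_to_world" (4x4, takes a point from camera to world coordinates). Camera axes: x right, y down, z forward; pixel columns grow to the right and rows downward; lengths in m; the calibration is good to about 2 mm. A picture is of the moment at which its call begins. There is no depth.
- order.close_job(): hands the job in, once; it reports no verdict.
The state is a dict: "clock": time; "joint_pos": joint angles; "qvel": joint speeds; "tau": joint torques, N m; "tool_pos": TCP position; "orientation": TCP orientation; "force": force on the tool from outside, world axes, zero at the start; "moment": the same for the moment, N m; "opening": finger opening in m.
Only numpy, scipy, OpenCV 4.12 (cv2) and the standard library are available. Lean on these libraries where they do the work, as an engineer would, in place of code of your own. Each camera call takes 0.05 s, during which the arm holds its last target. There are 200 camera calls.

## Working session

There is one attempt and no reset: what is moved stays moved. The work goes in short steps, Python scripts to look and compute and a tool call to move; the robot and the scene stay as the last step left them, time stands still between calls to the robot, and variables do not carry over. Pictures are saved under pics/ and viewed, about 8 in all and at most 12, crops included, and the job is handed in when it is done.

Besides the shell and the picture viewer there is one more tool, called as a command line: name --argument value ..., lists and objects as JSON in quotes. jog_arm: Moves the arm, as the interface text tells. Its arguments: {"type":"object","properties":{"motion":{"type":"array"}},"required":["motion"]}

```bash
mkdir -p pics
cat > h.py <<'E'
import numpy as np, cv2
from plant import ctrl, cams, order
def snap(n,f):
    s=cams.snapshot(n); np.savez('pics/'+f+'.npz',**{k:np.array(v) for k,v in s.items()})
    cv2.imwrite('pics/'+f+'.png',s['img'][:,:,::-1]); return s
def load(f): return dict(np.load('pics/'+f+'.npz'))
def pix2z(s,uv,z):
    p=cv2.undistortPoints(np.array([[uv]],float),s['K'],s['D'])[0,0]
    T=s['cam_to_world']; d=T[:3,:3]@np.array([p[0],p[1],1]); o=T[:3,3]
    return o+d*(z-o[2])/d[2]
def proj(s,P):
    T=np.linalg.inv(s['cam_to_world']); r,_=cv2.Rodrigues(T[:3,:3])
    return cv2.projectPoints(np.array(P,float).reshape(-1,1,3),r,T[:3,3],s['K'],s['D'])[0][:,0]
E
python3 - <<'E'
from h import *
a=snap('scene','s0');b=snap('top','t0')
for s in(a,b): print(s['cam_to_world'].round(3),s['K'].round(1))
print(ctrl.get_obs())
E
```

```text
[[-0.382  0.559 -0.736  1.327]
 [ 0.924  0.219 -0.313  0.385]
 [-0.013 -0.8   -0.6    0.778]
 [ 0.     0.     0.     1.   ]] [[382.5   0.  256. ]
 [  0.  382.5 188.5]
 [  0.    0.    1. ]]
[[ 0.078 -0.977  0.199  0.341]
 [-0.997 -0.076  0.017  0.034]
 [-0.002 -0.2   -0.98   1.167]
 [ 0.     0.     0.     1.   ]] [[472.7   0.  255.3]
 [  0.  472.7 190. ]
 [  0.    0.    1. ]]
{'clock': 0.1, 'joint_pos': array([ 8.56053955e+01,  2.05884759e+01,  6.38689552e-01, -1.76942966e-02,
       -7.01355176e+01, -1.65076309e+01]), 'qvel': array([ 0.01929161, -0.1776125 ,  0.10939759,  0.01028337,  0.03268894,
        0.04024664]), 'tau': array([-1.26410407e-03, -5.84162486e+01,  2.93748969e+01,  7.01526403e+00,
        1.01389509e-02, -6.01356601e-05]), 'tool_pos': array([0.24068851, 0.63017824, 0.23670104]), 'orientation': array([ 1.79913485e+02, -8.29182014e-03, -2.09082541e+01]), 'force': array([-0.27256961, -0.52494905, -0.39698453]), 'moment': array([ 0.06703296,  0.06452002, -0.01807675]), 'opening': 0.08797750255515847}
```

View pics/s0.png

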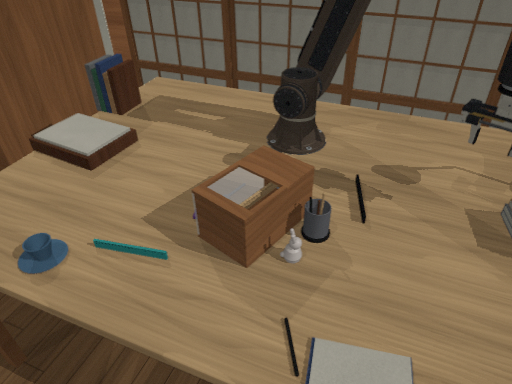

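View pics/t0.png

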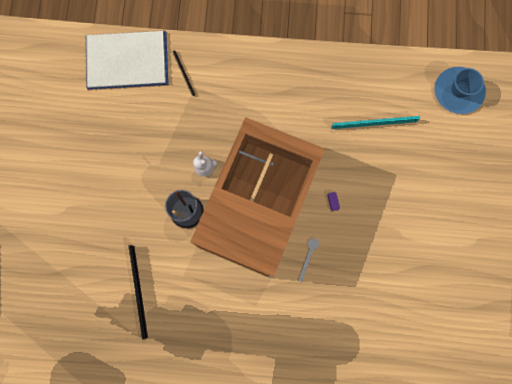

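The scene view shows the box at about (255,205) and the top view shows it at about (258,197). Things that could be taken for the ruler, in top-view pixels: the wooden strip in the opening (262,176), the teal strip (375,123), the black strip (138,290) and the black pen (184,73). The wooden one in the opening fits the description. Next is a close crop to check it.

Run:
```python
from h import *
im=cv2.imread('pics/t0.png')[110:285,180:335]
cv2.imwrite('pics/t0c.png',cv2.resize(im,None,fx=3.4,fy=3.4,interpolation=cv2.INTER_CUBIC))
```

```text
(no output)
```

View pics/t0c.png

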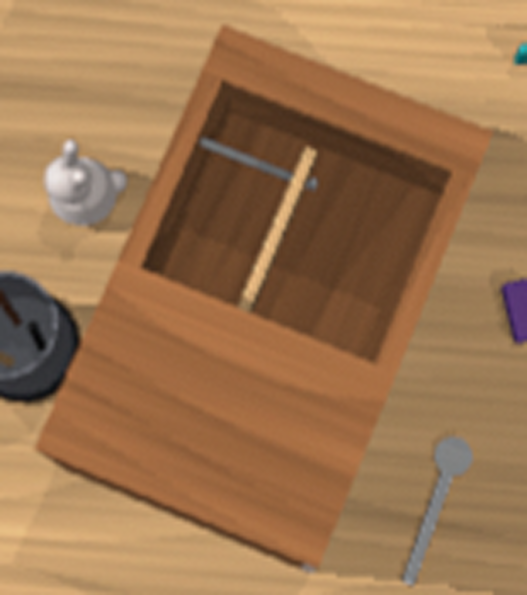

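The crop shows the pale wooden ruler from crop (310,150) down to (247,305), lying over a grey hook whose tip is at (313,184). That confirms the choice. Next I fit the box pose from its corners.

```bash
cat >> h.py <<'E'
def fitbox():
    s=load('t0')
    from scipy.optimize import least_squares
    uv=np.array([[222,27],[490,132],[313,569],[40,450],[222,83],[450,175],[377,360],[143,268]])/3.4+[180,110]-.35
    B=np.array([[150,95],[150,-95],[-150,-95],[-150,95],[115,80],[115,-80],[-20,-80],[-20,80]])/1e3
    W=np.array([pix2z(s,p,.17)[:2] for p in uv])
    f=lambda q:(q[:2]+B@np.array([[np.cos(q[2]),np.sin(q[2])],[-np.sin(q[2]),np.cos(q[2])]])-W).ravel()
    r=least_squares(f,[.5,0,0],loss='soft_l1',f_scale=.003); return r.x,f(r.x).reshape(-1,2)
def toW(q,P):
    P=np.atleast_2d(P).astype(float); c,s=np.cos(q[2]),np.sin(q[2])
    return np.c_[q[0]+c*P[:,0]-s*P[:,1],q[1]+s*P[:,0]+c*P[:,1],P[:,2]]
def toB(q,P):
    P=np.atleast_2d(P).astype(float); c,s=np.cos(q[2]),np.sin(q[2]); d=P[:,:2]-q[:2]
    return np.c_[c*d[:,0]+s*d[:,1],-s*d[:,0]+c*d[:,1],P[:,2]]
E
python3 - <<'E'
from h import *
q,r=fitbox(); print(q,np.degrees(q[2])); print((r*1e3).round(1))
s=load('t0')
f=lambda u,v:(u/3.4+180-.35,v/3.4+110-.35)
for p,z in [((310,150),.129),((247,305),.129),((313,184),.109),((204,142),.101)]:
    w=pix2z(s,f(*p),z); print(w.round(4),(toB(q,w)*1e3).round(1))
print(toW(q,[[.06,.012,.129],[0.04,-.03,.3]]))
print(toW(q,[[0,0,0]]), np.hypot(*q[:2]))
E
```

```text
[ 0.53444006  0.04359708 -0.3138158 ] -17.980321000868233
[[ 1.2  0.4]
 [ 0.2 -2.5]
 [-0.3 -3.8]
 [-0.7  3.5]
 [ 1.3  0.1]
 [ 2.1 -1.4]
 [-3.3  1.2]
 [-1.1  1.9]]
[0.6385 0.0236 0.129 ] [[105.1  13.1 129. ]]
[0.53   0.0573 0.129 ] [[ -8.4  11.7 129. ]]
[0.6205 0.0196 0.109 ] [[ 89.2   3.8 109. ]]
[0.6466 0.0965 0.101 ] [[ 90.3  84.9 101. ]]
[[0.5952141  0.03648961 0.129     ]
 [0.56322586 0.00271459 0.3       ]]
[[0.53444006 0.04359708 0.        ]] 0.5362153343501723
```

```bash
cat >> h.py <<'E'
def go(bx,by,z,yaw_deg=None):
    q,_=fitbox(); o=ctrl.get_obs(); R=cv2.Rodrigues(np.zeros(3))[0]
    from scipy.spatial.transform import Rotation as Ro
    R=Ro.from_euler('xyz',o['orientation'],degrees=True).as_matrix()
    t=toW(q,[[bx/1e3,by/1e3,z/1e3]])[0]
    yaw=np.degrees(q[2]) if yaw_deg is None else yaw_deg
    print('t',o['clock'],'box pos',(toB(q,o['tool_pos'])*1e3).round(1),'ori',o['orientation'].round(2),'open',o['opening'],'F',o['force'].round(1))
    print('offset',(R.T@(t-o['tool_pos'])*1e3).round(1),'roll',-np.radians(yaw-o['orientation'][2]).round(4))
E
python3 -c "
from h import *
go(60,12,250)"
```

```text
t 0.1 box pos [[-460.5  467.3  236.7]] ori [ 1.7991e+02 -1.0000e-02 -2.0910e+01] open 0.08797750255515847 F [-0.3 -0.5 -0.4]
offset [543.1 428.1 -12.6] roll -0.0511
```

jog_arm --motion '[{"offset": [27, 21, -12], "roll": 0, "hand": 60}, {"offset": [54, 43, -12], "roll": 0, "hand": 50}, {"offset": [82, 64, -12], "roll": 0, "hand": 45}, {"offset": [109, 86, -12], "roll": 0, "hand": 45}, {"offset": [136, 107, -12], "roll": 0, "hand": 45}, {"offset": [163, 128, -12], "roll": 0, "hand": 45}, {"offset": [190, 150, -12], "roll": -0.01, "hand": 45}, {"offset": [217, 171, -12], "roll": -0.02, "hand": 45}, {"offset": [244, 193, -12], "roll": -0.03, "hand": 45}, {"offset": [272, 214, -12], "roll": -0.04, "hand": 45}, {"offset": [299, 235, -12], "roll": -0.05, "hand": 45}, {"offset": [326, 257, -12], "roll": -0.05, "hand": 45}, {"offset": [353, 278, -12], "roll": -0.05, "hand": 45}, {"offset": [380, 300, -12], "roll": -0.05, "hand": 45}, {"offset": [407, 321, -12], "roll": -0.05, "hand": 45}, {"offset": [435, 342, -12], "roll": -0.05, "hand": 45}, {"offset": [462, 364, -12], "roll": -0.05, "hand": 45}, {"offset": [489, 385, -12], "roll": -0.05, "hand": 45}, {"offset": [516, 407, -12], "roll": -0.05, "hand": 45}, {"offset": [543, 428, -12], "roll": -0.05, "hand": 45}]'

```text
clock: 1.77
tool_pos: [0.5958, 0.0353, 0.2493]
orientation: [180.0, 0.0, -18.0]
force: [1.0, 0.5, 0.5]
opening: 0.0448
```

jog_arm --motion '[{"offset": [0, 0, 0], "roll": 0, "hand": 45}, {"offset": [0, 0, 0], "roll": 0, "hand": 45}, {"offset": [0, 0, 0], "roll": 0, "hand": 45}]'

```text
clock: 2.02
tool_pos: [0.5951, 0.0367, 0.249]
orientation: [180.0, 0.1, -18.1]
force: [-0.7, -0.3, 0.0]
opening: 0.0449
```

```bash
python3 -c "
from h import *
a=snap('top','t1');b=snap('scene','s1')
go(60,12,250)
im=np.hstack([cv2.resize(cv2.imread('pics/t1.png')[110:285,180:335],None,fx=2.6,fy=2.6),cv2.resize(cv2.imread('pics/s1.png')[90:265,175:330],None,fx=2.6,fy=2.6)])
cv2.imwrite('pics/c1.png',im)"
```

```text
t 2.1167 box pos [[ 59.4  13.  249.5]] ori [ 1.800e+02  2.000e-02 -1.799e+01] open 0.044897279261529116 F [-0.9  0.1 -0.4]
offset [ 0.6  1.  -0.5] roll -0.0002
```

View pics/c1.png

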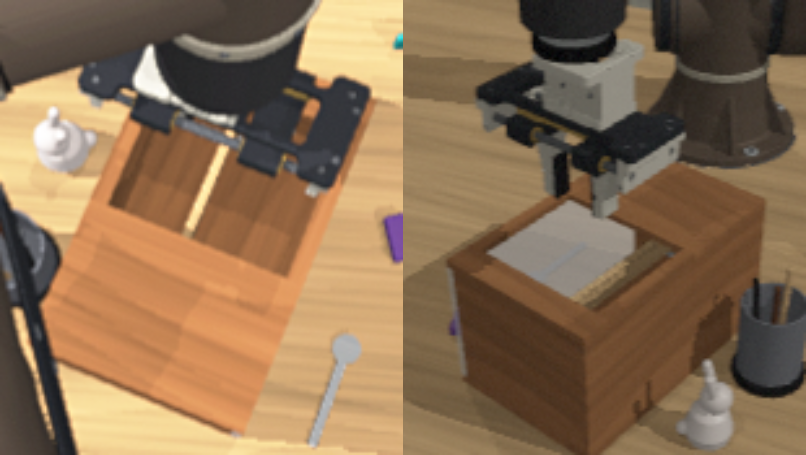

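The left half shows the gripper over the opening, with the ruler running between the jaws at crop (205,190). The right half shows both fingers above the opening at (575,190). Next: descend slowly and grip.

jog_arm --motion '[{"offset": [0, 1, 15], "roll": 0, "hand": 45}, {"offset": [0, 1, 35], "roll": 0, "hand": 45}, {"offset": [0, 1, 55], "roll": 0, "hand": 45}, {"offset": [0, 1, 75], "roll": 0, "hand": 45}, {"offset": [0, 1, 92], "roll": 0, "hand": 45}, {"offset": [0, 1, 106], "roll": 0, "hand": 45}, {"offset": [0, 1, 117], "roll": 0, "hand": 45}, {"offset": [0, 1, 124], "roll": 0, "hand": 45}, {"offset": [0, 1, 128], "roll": 0, "hand": 45}, {"offset": [0, 1, 130], "roll": 0, "hand": 45}, {"offset": [0, 1, 130], "roll": 0, "hand": 45}, {"offset": [0, 1, 130], "roll": 0, "hand": 45}]'

```text
clock: 3.12
tool_pos: [0.5955, 0.0362, 0.1203]
orientation: [-180.0, -0.1, -18.0]
force: [0.4, 0.5, -0.0]
opening: 0.0452
```

```bash
python3 -c "
from h import *
b=snap('scene','s2')
go(60,12,119)
cv2.imwrite('pics/c2.png',cv2.resize(cv2.imread('pics/s2.png')[120:265,190:330],None,fx=4,fy=4,interpolation=cv2.INTER_CUBIC))"
```

```text
t 3.1667 box pos [[ 60.4  11.8 120.3]] ori [-1.7996e+02 -6.0000e-02 -1.8030e+01] open 0.0448274651996619 F [-0.6 -0.3 -0.4]
offset [-0.4 -0.2  1.3] roll -0.0009
```

View pics/c2.png

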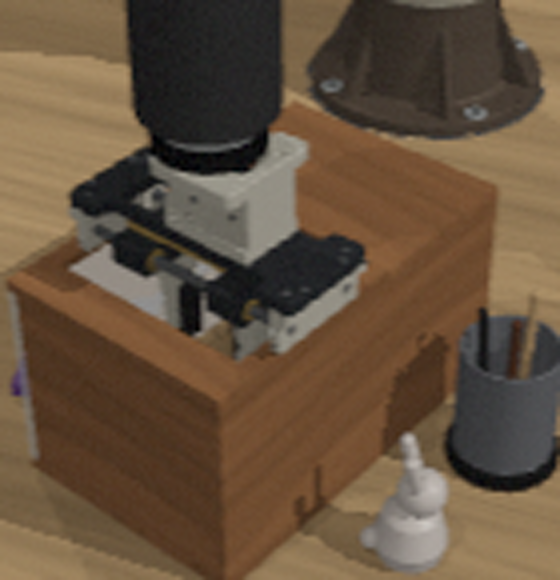

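The gripper body, at about (230,270), sits just above the box top. The fingers are inside the opening and there is no contact force. Closing now.

jog_arm --motion '[{"offset": [0, 0, 1], "roll": 0, "hand": 30}, {"offset": [0, 0, 1], "roll": 0, "hand": 20}, {"offset": [0, 0, 1], "roll": 0, "hand": 10}, {"offset": [0, 0, 1], "roll": 0, "hand": 0}, {"offset": [0, 0, 1], "roll": 0, "hand": 0}, {"offset": [0, 0, 1], "roll": 0, "hand": 0}, {"offset": [0, 0, 1], "roll": 0, "hand": 0}, {"offset": [0, 0, 1], "roll": 0, "hand": 0}, {"offset": [0, 0, 1], "roll": 0, "hand": 0}, {"offset": [0, 0, 1], "roll": 0, "hand": 0}]'

```text
clock: 4.0
tool_pos: [0.5951, 0.0361, 0.1186]
orientation: [-180.0, -0.0, -18.0]
force: [-0.1, 0.7, 0.9]
opening: 0.0073
```

jog_arm --motion '[{"offset": [0, 0, -3], "roll": 0, "hand": 0}, {"offset": [0, 0, -7], "roll": 0, "hand": 0}, {"offset": [0, 0, -11], "roll": 0, "hand": 0}, {"offset": [0, 0, -15], "roll": 0, "hand": 0}, {"offset": [0, 0, -19], "roll": 0, "hand": 0}, {"offset": [0, 0, -22], "roll": 0, "hand": 0}, {"offset": [0, 0, -22], "roll": 0, "hand": 0}, {"offset": [0, 0, -22], "roll": 0, "hand": 0}]'

```text
clock: 4.67
tool_pos: [0.5952, 0.0361, 0.1408]
orientation: [-180.0, -0.0, -18.0]
force: [0.3, -0.5, -0.8]
opening: 0.0078
```

```bash
python3 -c "
from h import *
b=snap('scene','s3');a=snap('top','t3')
go(60,-30,140); print(ctrl.get_obs()['moment'])
q,_=fitbox()
print('expect level head top/bottom corners px',proj(b,toW(q,[[.105,.008,.151],[.105,.008,.123],[.105,.016,.151]])).round(1))
A=cv2.resize(cv2.imread('pics/s3.png')[150:240,190:290],None,fx=4,fy=4,interpolation=cv2.INTER_CUBIC)
B=cv2.resize(cv2.imread('pics/t3.png')[120:210,225:325],None,fx=4,fy=4,interpolation=cv2.INTER_CUBIC)
cv2.imwrite('pics/c3.png',np.hstack([A,B]))"
```

```text
t 4.7667 box pos [[ 59.9  11.5 140.4]] ori [ 1.7999e+02  2.0000e-02 -1.8040e+01] open 0.008155111520984403 F [-0.4  0.1 -0.6]
offset [ 0.2 41.5  0.4] roll -0.001
[-0.05618144 -0.01204271 -0.00857194]
expect level head top/bottom corners px [[230.5 202.2]
 [231.1 210.4]
 [232.7 203.4]]
```

View pics/c3.png

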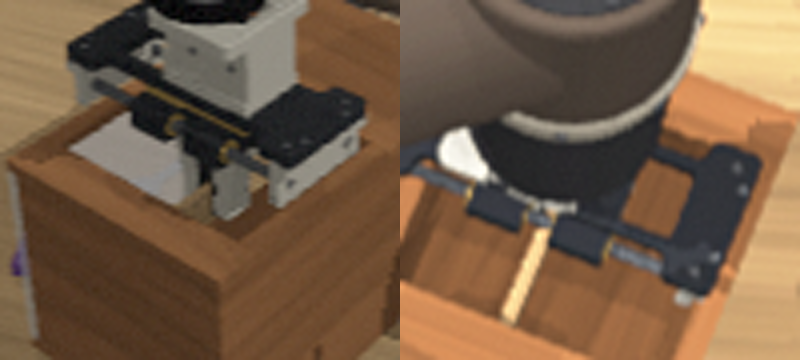

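```bash
cat >> h.py <<'E'
def ruler(q,gx,gy,gz,th,h=45,dz=-26,L=220):
    # corners of the ruler in world; gx,gy,gz grasp point (box, mm), th tilt deg, dz lower edge below the grasp point
    c,s=np.cos(np.radians(th)),np.sin(np.radians(th)); P=[]
    for y in(-4,4):
        for a,b in[(h,dz),(h,dz+28),(h-L,dz+28),(h-L,dz)]: P.append([gx+a*c-b*s,gy+y,gz+a*s+b*c])
    return toW(q,np.array(P)/1e3)
def overlay(f,cams_,crop,k,thetas,g,out):
    q,_=fitbox(); u,v,w,h=crop; s=load(f); raw=cv2.resize(s['img'][v:v+h,u:u+w,::-1],None,fx=k,fy=k,interpolation=cv2.INTER_CUBIC); im=raw.copy()
    for th,col in zip(thetas,[(0,255,0),(0,0,255),(255,0,255)]):
        p=((proj(s,ruler(q,*g,th))-[u,v]+.5)*k).astype(int)
        for i in(0,4): cv2.polylines(im,[p[i:i+4]],True,col,1)
    cv2.imwrite('pics/'+out,np.hstack([raw,im]))
E
python3 -c "
from h import *
overlay('s3',0,(215,180,50,45),8,[0,8],(60,11.5,148.5),'c4.png')"
```

```text
(no output)
```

View pics/c4.png

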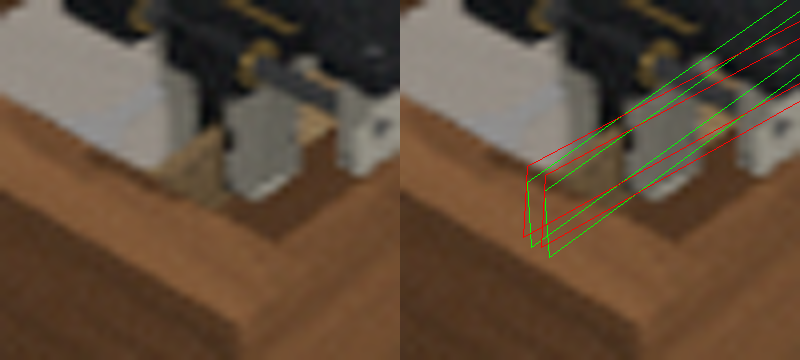

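The ruler's upper edge, from (160,168) to (222,125) in the left half, follows the level (green) outline, so it hangs level and has not sagged. Next I move −y past the hook tips and slightly −x.

jog_arm --motion '[{"offset": [0, 3, 0], "roll": 0, "hand": 0}, {"offset": [0, 8, 0], "roll": 0, "hand": 0}, {"offset": [0, 14, 0], "roll": 0, "hand": 0}, {"offset": [0, 20, 0], "roll": 0, "hand": 0}, {"offset": [0, 26, 0], "roll": 0, "hand": 0}, {"offset": [-1, 32, 0], "roll": 0, "hand": 0}, {"offset": [-3, 37, 0], "roll": 0, "hand": 0}, {"offset": [-5, 40, 0], "roll": 0, "hand": 0}, {"offset": [-7, 41, 0], "roll": 0, "hand": 0}, {"offset": [-7, 41, 0], "roll": 0, "hand": 0}, {"offset": [-7, 41, 0], "roll": 0, "hand": 0}]'

```text
clock: 5.68
tool_pos: [0.5757, -0.0007, 0.1407]
orientation: [-180.0, -0.0, -18.0]
force: [0.9, -0.2, 0.3]
opening: 0.0077
```

jog_arm --motion '[{"offset": [0, 0, -4], "roll": 0, "hand": 0}, {"offset": [0, 0, -8], "roll": 0, "hand": 0}, {"offset": [0, 0, -12], "roll": 0, "hand": 0}, {"offset": [0, 0, -15], "roll": 0, "hand": 0}, {"offset": [0, 0, -18], "roll": 0, "hand": 0}, {"offset": [0, 0, -21], "roll": 0, "hand": 0}, {"offset": [0, 0, -24], "roll": 0, "hand": 0}, {"offset": [0, 0, -27], "roll": 0, "hand": 0}, {"offset": [0, 0, -30], "roll": 0, "hand": 0}, {"offset": [0, 0, -30], "roll": 0, "hand": 0}, {"offset": [0, 0, -30], "roll": 0, "hand": 0}]'

```text
clock: 6.6
tool_pos: [0.5755, -0.0007, 0.1707]
orientation: [180.0, 0.0, -18.0]
force: [-0.8, 0.7, -3.2]
opening: 0.0077
```

```bash
python3 -c "
from h import *
snap('scene','s5');snap('top','t5')
go(53,-30,225); print(ctrl.get_obs()['moment'])
overlay('s5',0,(205,165,70,65),5.5,[0,10,20],(53,-30,178.5),'c5.png')"
```

```text
t 6.7 box pos [[ 52.8 -29.5 170.6]] ori [ 1.7999e+02  1.0000e-02 -1.8030e+01] open 0.007602667739720841 F [-0.2  1.  -2.1]
offset [  0.2   0.5 -54.4] roll -0.0009
[ 0.14649116 -0.04521811 -0.05797592]
```

View pics/c5.png

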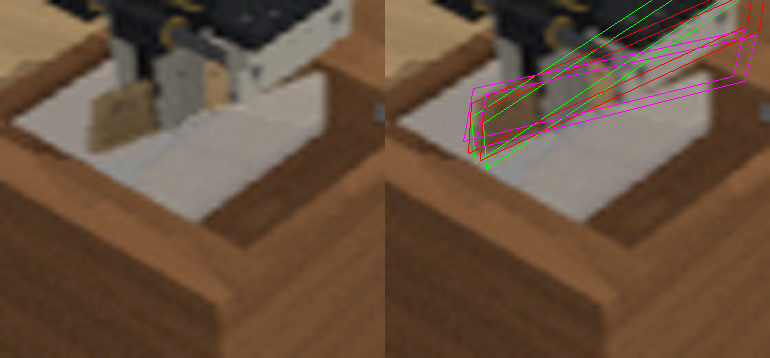

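The ruler is off the hooks. The head edge slope in the left crop, (92,97) to (150,80), gives a tilt of about 15°. That agrees with pivoting on the board edge (14° computed), with about 2–3 N of force. I keep raising it and shift +x once the head is clear of the top.

jog_arm --motion '[{"offset": [0, 0, -5], "roll": 0, "hand": 0}, {"offset": [0, 0, -10], "roll": 0, "hand": 0}, {"offset": [0, 0, -15], "roll": 0, "hand": 0}, {"offset": [0, 0, -20], "roll": 0, "hand": 0}, {"offset": [0, 0, -25], "roll": 0, "hand": 0}, {"offset": [1, 0, -30], "roll": 0, "hand": 0}, {"offset": [3, 0, -35], "roll": 0, "hand": 0}, {"offset": [5, 0, -40], "roll": 0, "hand": 0}, {"offset": [7, 0, -45], "roll": 0, "hand": 0}, {"offset": [9, 0, -50], "roll": 0, "hand": 0}, {"offset": [11, 0, -55], "roll": 0, "hand": 0}, {"offset": [13, 0, -60], "roll": 0, "hand": 0}, {"offset": [15, 0, -65], "roll": 0, "hand": 0}, {"offset": [17, 0, -70], "roll": 0, "hand": 0}, {"offset": [19, 0, -75], "roll": 0, "hand": 0}, {"offset": [21, 0, -80], "roll": 0, "hand": 0}, {"offset": [23, 0, -85], "roll": 0, "hand": 0}, {"offset": [24, 0, -90], "roll": 0, "hand": 0}, {"offset": [25, 0, -90], "roll": 0, "hand": 0}, {"offset": [25, 0, -90], "roll": 0, "hand": 0}]'

```text
clock: 8.37
tool_pos: [0.5999, -0.0085, 0.2612]
orientation: [-180.0, -0.0, -18.0]
force: [0.6, 0.5, -0.5]
opening: 0.0081
```

```bash
python3 -c "
from h import *
snap('scene','s6')
go(85,-30,310); print(ctrl.get_obs()['moment'])
overlay('s6',0,(195,110,95,125),4,[35,45,55],(78,-30,268.5),'c6.png')"
```

```text
t 8.4167 box pos [[ 78.1 -29.5 260.9]] ori [-1.7999e+02 -2.0000e-02 -1.8040e+01] open 0.007654647029939288 F [ 1.   0.6 -0.9]
offset [  6.9   0.5 -49.1] roll -0.001
[-0.14685565 -0.30976098  0.01880918]
```

View pics/c6.png

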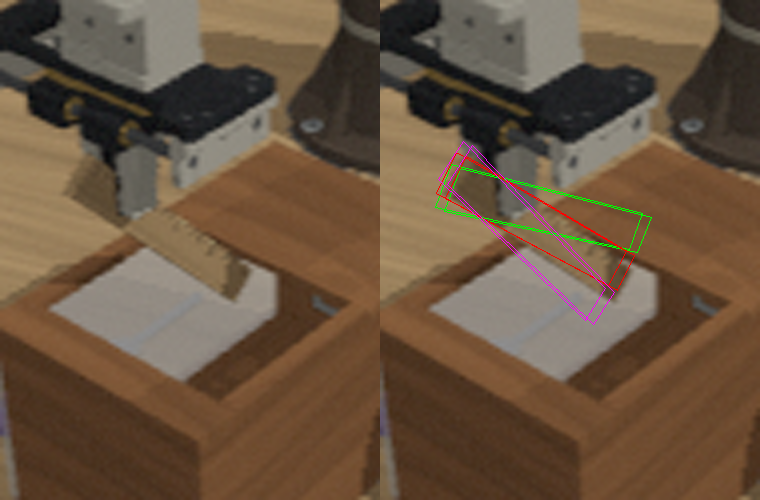

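The tail end is visible at (240,280), below the board level, and the tilt is about 47° (nearest the red outline). The tail tip is still about 19 mm under the board edge, so I move +x to clear it and then go straight up.

jog_arm --motion '[{"offset": [4, 0, 0], "roll": 0, "hand": 0}, {"offset": [10, 0, 0], "roll": 0, "hand": 0}, {"offset": [17, 0, 0], "roll": 0, "hand": 0}, {"offset": [24, 0, 0], "roll": 0, "hand": 0}, {"offset": [31, 0, 0], "roll": 0, "hand": 0}, {"offset": [36, 0, -2], "roll": 0, "hand": 0}, {"offset": [38, 0, -6], "roll": 0, "hand": 0}, {"offset": [38, 0, -13], "roll": 0, "hand": 0}, {"offset": [38, 0, -22], "roll": 0, "hand": 0}, {"offset": [38, 0, -32], "roll": 0, "hand": 0}, {"offset": [38, 0, -42], "roll": 0, "hand": 0}, {"offset": [38, 0, -54], "roll": 0, "hand": 0}, {"offset": [38, 0, -66], "roll": 0, "hand": 0}, {"offset": [38, 0, -78], "roll": 0, "hand": 0}, {"offset": [38, 0, -90], "roll": 0, "hand": 0}, {"offset": [38, 0, -102], "roll": 0, "hand": 0}, {"offset": [38, 0, -112], "roll": 0, "hand": 0}, {"offset": [38, 0, -120], "roll": 0, "hand": 0}, {"offset": [38, 0, -125], "roll": 0, "hand": 0}, {"offset": [38, 0, -125], "roll": 0, "hand": 0}]'

```text
clock: 10.08
tool_pos: [0.6359, -0.0202, 0.3871]
orientation: [-179.9, -0.1, -18.0]
force: [0.3, -0.9, -0.6]
opening: 0.0078
```

jog_arm --motion '[{"offset": [0, 0, -5], "roll": 0, "hand": 0}, {"offset": [0, 0, -12], "roll": 0, "hand": 0}, {"offset": [0, 0, -20], "roll": 0, "hand": 0}, {"offset": [0, 0, -26], "roll": 0, "hand": 0}, {"offset": [0, 0, -30], "roll": 0, "hand": 0}, {"offset": [0, 0, -30], "roll": 0, "hand": 0}, {"offset": [0, 0, -30], "roll": 0, "hand": 0}, {"offset": [0, 0, -30], "roll": 0, "hand": 0}, {"offset": [0, 0, -30], "roll": 0, "hand": 0}, {"offset": [0, 0, -30], "roll": 0, "hand": 0}]'

```text
clock: 10.92
tool_pos: [0.6355, -0.0203, 0.4152]
orientation: [180.0, 0.0, -18.0]
force: [-0.3, 0.0, 0.6]
opening: 0.0076
```

```bash
python3 -c "
from h import *
snap('scene','s7')
go(116,-30,415); o=ctrl.get_obs(); print(o['qvel'].round(2))
p=toB(fitbox()[0],o['tool_pos'])[0]*1e3
overlay('s7',0,(150,20,160,240),2.4,[40,48,55],(p[0],p[1],p[2]+8),'c7.png')
print([ruler(fitbox()[0],p[0],p[1],p[2]+8,t)[:,2].min().round(3) for t in(40,50,60,90)])"
```

```text
t 10.9667 box pos [[115.9 -29.5 415.3]] ori [ 1.7998e+02  3.0000e-02 -1.8040e+01] open 0.00788070769534693 F [ 0.2 -0.6 -0.5]
offset [0.1 0.5 0.3] roll -0.001
[-0.01 -0.06  0.    0.06 -0.    0.05]
[np.float64(0.291), np.float64(0.272), np.float64(0.259), np.float64(0.248)]
```

View pics/c7.png

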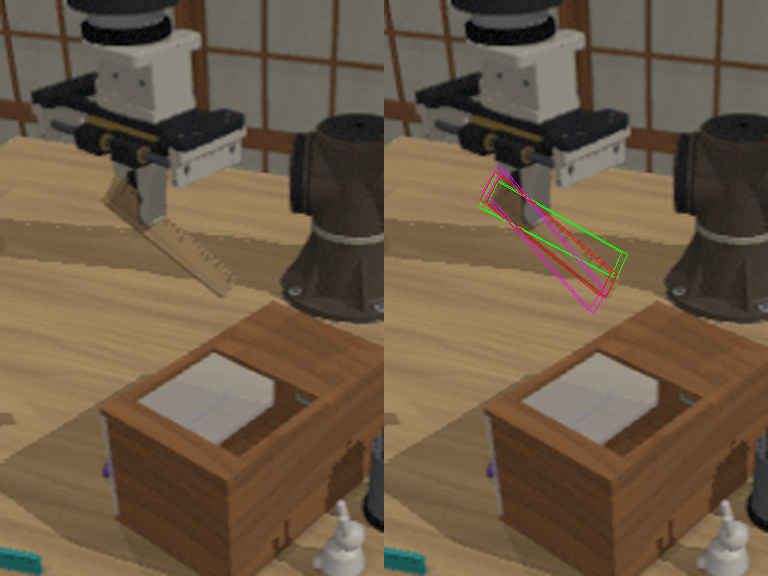

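The ruler hangs free in the jaws. Its head is at (115,190), its tail at (225,290), and it matches the 48° outline, so its lowest point is at about 0.275 m against the 0.20 m needed. The arm is still, so I'm handing it in.

```bash
python3 -c "
from h import *
a=load('s0')['img'].astype(int);b=load('s7')['img'].astype(int)
for n,(u,v) in dict(rabbit=(292,247),holder=(316,220),eraser=(196,215)).items(): print(n,abs(a-b)[v-12:v+12,u-12:u+12].mean().round(1))
print(order.close_job())"
```

```text
rabbit 2.0
holder 2.0
eraser 2.0
the job is handed in; nothing more can be done
None
```

The ruler is out of the box and held still in the gripper, and the job is handed in at about 11 s of the 40 s allowed. I gripped it by its head part, lifted it level off both hooks and moved it to −y past the tips. Raising it then pivoted it in the jaws against the edge of the boarded top, until it came out head first at about 48°.

- **Final height:** the last picture shows the ruler hanging free. Its lowest point works out at about 0.275 m, against the 0.20 m needed.
- **Grip and force:** the jaws read 7.9 mm open on the 8 mm ruler. The outside force is within sensor noise and the joints are still. The highest force I read along the way was about 3 N; it was only read at the end of each move.
- **Bystanders:** the scene picture is the same before and after around the rabbit, pencil holder and eraser, at noise level. I did not re-check the bookmark in a final picture, but nothing went near it.

No check failed or disagreed.

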